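Free the child latch and open the counter-top cupboard

ROBOT

A 6-joint arm with a two-finger parallel gripper is mounted at the origin on the work surface. World frame = base frame: x ahead of the robot, y to its left, z up, the work surface at z = 0. Lengths are in mm, angles in degrees, forces in N, time in s.
With the tool pointing down it reaches from about 350 to 850 mm from the base axis. Payload 8.1 kg.
Tool frame: the origin (TCP) lies at the centre of the arm's flange, where the gripper is bolted on; the fingertips stand 173 mm ahead of it and the grasp point (between the pads) lies 155 mm ahead of it; z points along the fingers, y is the line along which they close (so a half turn about z gives the same grasp; the last joint's range is limited). The gripper opens to 85 mm and grips with 20 to 120 N. Pads are 22 mm wide; open, the fingers measure 114 mm over their backs; the gripper's body (76 mm by 85 mm) begins 54 mm behind the grasp point. The pads swing forward as they close: fully open they stand 13 mm farther back than shut.
Start: joints at [68.503, 7.471, 85.268, -0, 87.261, -4.893], TCP at [171.435, 574.993, 404.692] pointing down, gripper open.
Joint ranges: [-169.43, 169.43], [-51.17, 129.36], [1.28, 143.12], [-76.62, 256.62], [0, 156.53], [-152.29, 152.29]. Speed limits (degrees/s): [136.94, 136.94, 159.86, 180, 180, 180].

INTERFACE

Orientations are given as [roll, pitch, yaw] about the fixed x, y, z axes, in that order (R = Rz(yaw) Ry(pitch) Rx(roll)).
In Python, from bench import * gives the robot as it stands.
- The arm moves only by the shell command python3 -m jog 'ROWS' [FORCE]. ROWS is text: rows parted by semicolons, each of 7 numbers parted by spaces: the shift along the tool's x, y, z scaled (see below), then the turn, a rotation vector about the tool's x, y, z scaled (see below), then the closure, from -1 (fully open) to 1 (shut). In form: tx ty tz wx wy wz hand; .... A call has 1 to 5 rows; each row shifts and turns the commanded pose from where the row before left it, along the tool's axes as they then stand; what a row does not reach is not made up. The controller multiplies each number of a shift by 0.1 m and each number of a turn by 60 degrees. A row lasts 1/8 s, in which the tool goes at most 62.5 mm and 10.7 degrees, less where a joint would pass 70% of its speed; a pose out of reach is approached as far as the arm can. A call with a number of a shift or a turn outside -1 to 1 is refused whole. A call with a gripper value outside its range is refused whole. The fingers move at their own pace and stop on an object; FORCE is the grip in N (left out, the last holds). Time passes only in rows, so rows that do not move let the fingers close. It gives the time, the measured TCP pose, the force, the opening and the grip force at its end, in the units of the state.
- sense(): the state, without advancing time (a new reading comes with each control period).
- snapshot(name): name is "side" or "top" or "wrist"; returns a dict with "img" (420x560x3 uint8, red, green, blue), "fx", "fy", "cx", "cy" (pixels), "extrinsics" (4x4, takes a point from camera to world coordinates). Camera axes: x right, y down, z forward; pixel columns grow to the right and rows downward; lengths in mm; the calibration is good to about 2 mm. A picture is of the moment at which its call begins. There is no depth.
- hand_in(): hands the job in; it is judged then, once.
The state is a dict: "time": time; "joint_pos": joint angles; "qd": joint speeds; "joint_efforts": joint torques, N m; "tool_pos": TCP position; "tcp_rot": TCP orientation; "ft_force": force on the tool from outside, world axes, zero at the start; "wrist_torque": the same for the moment, N m; "finger_gap": finger opening in mm; "grip_force": force on a finger pad.
Only numpy, scipy, OpenCV 4.12 (cv2) and the standard library are available. Lean on these libraries where they do the work, as an engineer would, in place of code of your own. Each camera call takes 0.05 s, during which the arm holds its last target. There are 200 camera calls.

TASK

Open the latched door of the small oak cupboard on the serving counter: draw it out until the child-safety latch catches, then reach down into the gap that opens between the door's inner face and the cupboard's top, press the sprung white hook down, and bring the door out past the catch with the hook held down. Swing the door wide open and let go so that the hook springs back up. Leave the other things on the counter where they stand.

Things in the scene. Friction and masses are not known exactly. Their poses are not given: they have to be found in the camera images.
- cupboard: Oak cupboard fixed to the counter, 380 wide, 260 deep, 280 mm high, flat bare top. Origin: on the counter under the middle of its latched bay. -x points out of its front, +y along the front from the door's hinge edge to its free edge, z up. Carcass front: plane x -130 mm. The latched bay spans y -110 to 110 mm, an open bay without door y -270 to -110 mm.
- catch (a point): Middle of the lower edge of the fixed catch that holds the hook: a white plastic lip under the front of the cupboard's top, 50 mm wide, 9 mm thick, 14 mm tall, its lower edge 250 mm above the counter, its back face 10 mm behind the shut door's inner face. Frame as cupboard.
- cupboard_door (a joint): Angle of the door about its upright hinge, rad: 0 = shut, grows as it opens (counter-clockwise seen from above), limit 1.9. The latch catches it at about 0.25: the gap between its inner face and the front edge of the cupboard's top is then about 38 mm at the hook. The door stays where it is left; about 0.12 N m moves it.
- door_hinge (a point): Point on the door's hinge axis, in the plane of its inner face, 250 mm above the counter; in the cupboard's frame x -131, y -108 mm. Its frame turns with the door: +y along the door from hinge to free edge, -x out of its front. Door 216 mm wide, 270 mm high (top 274 mm above the counter), 18 mm thick; its inner face is x = 0 here.
- handle_grip (a point): Grip point on the axis of the door's upright round steel bar handle, 240 mm above the counter; x -53, y 190 mm in the door_hinge frame (same axes). Bar 11 mm thick, its axis 35 mm off the door's front; it runs from 148 to 270 mm above the counter; a thin post near each end (162 and 256 mm above the counter) joins it to the door.
- latch (a joint): How far the sprung hook is pressed down, rad: 0 = up, limit 0.65. Above 0.25 its barb is clear below the catch. Pressing on the pad takes about 3 N to start, 6 N at 0.25, 11 N at 0.5, 16 N at the limit; the pad goes down 3.8 mm at 0.25, 6.9 mm at 0.5, 8.5 mm at the limit. It springs up when let go.
- latch_pad (a point): Top of the hook's thumb pad, a round cross-rib 24 mm wide, 16 mm thick. The hook is a white plastic arm 20 mm wide, 77 mm long, square to the door's inner face, rooted there on a 4 mm thick plate (30 mm wide, top 254 mm above the counter). With the hook up this point is 20 mm from that face, 150 mm from the hinge line, 248 mm above the counter. Moves with door and hook.
- latch_barb (a point): Top edge of the catching face of the hook's upturned barb, 51 mm from the door's inner face, 150 mm from the hinge line, 261 mm above the counter with the hook up (11 mm higher than the catch's lower edge). The barb slopes down behind. The hook must stay down until the door is past about 0.42 rad for the barb to clear the catch.
- cutlery_box: Bystander: cardboard box 90 x 160 x 75 mm, origin under its middle.
- bowl: Bystander: terracotta bowl, 150 mm across, 65 mm high, origin under its middle.
- towel_roll: Bystander: standing roll of paper towels, 112 mm across, 220 mm high, origin under its middle.
- paper_cup: Bystander: white cup 84 mm across the rim, 110 mm high, beside the cupboard's free-edge side, origin under its middle.

How it is judged (in metres and radians):
On the way, in this order (a step that is already met when the one before it is completed fails the run):
1. the door is drawn out until the latch catches it (past 0.2 rad), the hook still up (value of joint cupboard_door above 0.2 rad and value of joint latch below 0.1 rad), for 0.2 s.
2. the hook is pressed down clear of the catch while the door still stands at the catch (value of joint latch above 0.24 rad and value of joint cupboard_door below 0.33 rad), for 0.1 s.
3. the door comes out past the catch (value of joint cupboard_door above 0.42 rad), for 0.1 s.
At the end, for the whole second after the job is handed in: The cupboard door stands still, wide open (at least 1.2 rad, about 70 degrees), the hook has sprung back up (under 0.06 rad), and the cutlery box, bowl, towel roll and cup stand within 30 mm of where they were (value of joint cupboard_door above 1.2 rad and velocity of joint cupboard_door between -0.05 and 0.05 rad/s and value of joint latch below 0.06 rad and distance of each of cutlery_box, bowl, towel_roll, paper_cup from where it was at the start of the episode below 0.03 m); the robot touches nothing.
It fails at once if a bystander is knocked over or pushed more than 30 mm (distance of any of cutlery_box, bowl, towel_roll, paper_cup from where it was at the start of the episode above 0.03 m or angle between any of paper_cup, towel_roll's own z axis and vertical above 0.5 rad).
It also fails if it takes over 53 s, if anything falls off the work surface, if the arm or the gripper's body presses on something with over 40 N, if the wrist force passes 120 N, or if a joint passes its speed limit or range.

## Working session

There is one attempt and no reset: what is moved stays moved. The work goes in short steps, Python scripts to look and compute and a shell command to move; the robot and the scene stay as the last step left them, time stands still between calls to the robot, and variables do not carry over. Pictures are saved under pics/ and viewed, at most 10 in all, crops included, and the job is handed in when it is done.

```bash
mkdir -p pics; ls; python3 - <<'E'
from bench import *
import cv2,numpy as np
for n in ("side","top"):
    s=snapshot(n); cv2.imwrite(f"pics/{n}0.png",cv2.cvtColor(s["img"],cv2.COLOR_RGB2BGR))
    print(n,s["fx"],s["cx"],s["cy"]);print(np.round(s["extrinsics"],3).tolist())
print(sense())
E
```

```text
pics
side 456.66300489069954 281.3881827421019 206.15649290599399
[[0.905, -0.285, 0.317, 172.821], [-0.426, -0.593, 0.683, -795.713], [-0.007, -0.753, -0.658, 901.106], [0.0, 0.0, 0.0, 1.0]]
top 521.5618752083336 277.9936389107816 211.0826443684418
[[-0.005, -0.993, 0.121, 330.199], [-1.0, 0.003, -0.012, -19.854], [0.011, -0.121, -0.993, 1632.701], [0.0, 0.0, 0.0, 1.0]]
{'time': 0.1, 'joint_pos': array([ 6.85033659e+01,  7.50876981e+00,  8.53223173e+01, -3.13528059e-04,
        8.72620533e+01, -4.89248494e+00]), 'qd': array([-0.06159483,  0.00139144, -0.11025903,  0.01510051, -0.05961446,
        0.03941682]), 'joint_efforts': array([ 3.50541968e-04, -5.70950496e+01, -5.01942623e+01, -2.82175597e-04,
        8.13616585e-03,  4.67759514e-05]), 'tool_pos': array([171.35247296, 574.79592537, 403.77699684]), 'tcp_rot': array([-1.79907172e+02, -7.63158921e-03,  1.63395860e+02]), 'ft_force': array([0.01808655, 0.06146839, 0.16873085]), 'wrist_torque': array([-0.00401036, -0.05655281,  0.00875946]), 'grip_force': 0.0, 'finger_gap': 85.44435677801386}
```

View pics/side0.png

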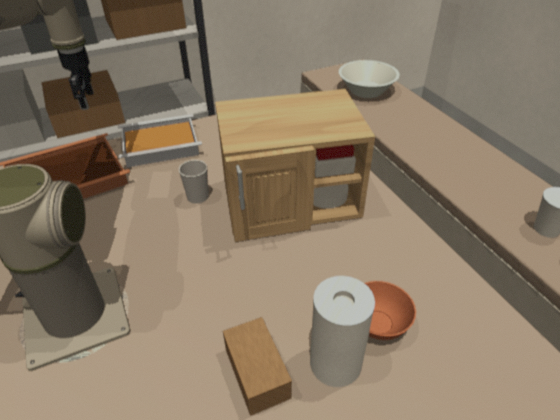

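View pics/top0.png

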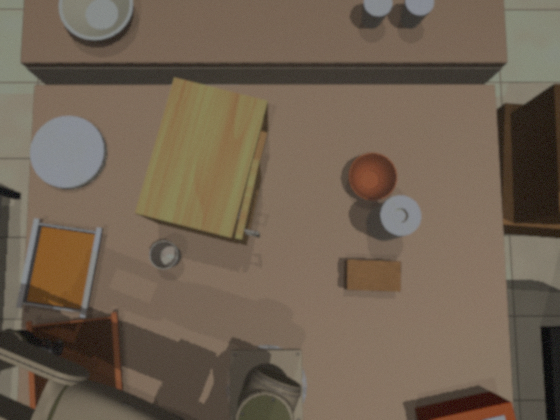

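The side and top views show the cupboard front facing world −y. Its free edge with the handle is nearest the robot, at about (250,233) in the top view. The cup is at (166,254), and the roll, bowl and box are far to the right. I'll zoom in to get accurate corners.

```bash
python3 - <<'E'
import cv2
a=cv2.imread("pics/top0.png")[65:275,125:285]
b=cv2.imread("pics/side0.png")[85:245,205:375]
a=cv2.resize(a,None,fx=2.5,fy=2.5,interpolation=cv2.INTER_CUBIC)
b=cv2.resize(b,None,fx=2.35,fy=2.35,interpolation=cv2.INTER_CUBIC)
import numpy as np
o=np.zeros((530,800,3),np.uint8);o[:a.shape[0],:400]=a;o[:b.shape[0],400:400+b.shape[1]]=b[:,:400]
cv2.imwrite("pics/crop.png",o)
E
```

```text
(no output)
```

View pics/crop.png

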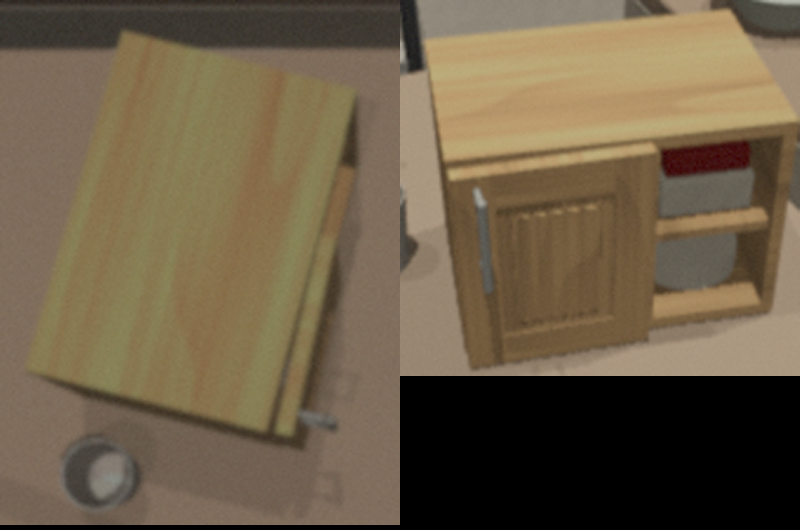

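The crop shows the cupboard's top corners clearly in both views. The door may be slightly ajar, so I'll fit its angle as well as the cupboard pose.

```bash
cat > h.py <<'E'
import numpy as np, json
from scipy.optimize import least_squares
CAM={"side":(456.663,281.388,206.156,[[0.905,-0.285,0.317,172.821],[-0.426,-0.593,0.683,-795.713],[-0.007,-0.753,-0.658,901.106]]),
"top":(521.562,277.994,211.083,[[-0.005,-0.993,0.121,330.199],[-1.0,0.003,-0.012,-19.854],[0.011,-0.121,-0.993,1632.701]])}
def proj(c,P):
    f,cx,cy,E=CAM[c];E=np.array(E);q=(np.atleast_2d(P)-E[:,3])@E[:,:3];return q[:,:2]/q[:,2:]*f+[cx,cy]
def cup(p,P):  # cupboard->world
    P=np.atleast_2d(P).astype(float);c,s=np.cos(p[2]),np.sin(p[2]);return np.c_[c*P[:,0]-s*P[:,1]+p[0],s*P[:,0]+c*P[:,1]+p[1],P[:,2]]
def door(p,a,P): # door_hinge frame (x,y, absolute z)->world
    P=np.atleast_2d(P).astype(float);c,s=np.cos(a),np.sin(a);return cup(p,np.c_[c*P[:,0]-s*P[:,1]-131,s*P[:,0]+c*P[:,1]-108,P[:,2]])
E
python3 - <<'E'
from h import *
C=np.array([[130,-270,280],[-130,-270,280],[-130,110,280],[130,110,280]])
T=np.array([[174.6,77],[267.4,101.8],[232.2,237.4],[136.2,213.4]]);S=np.array([[346.3,90.1],[373.9,136.9],[224.1,151],[216.1,102]])
r=lambda p:np.r_[(proj("top",cup(p,C))-T).ravel(),(proj("side",cup(p,C))-S).ravel()]
g=min((least_squares(r,[500,150,y],x_scale=[100,100,1]) for y in np.arange(-3,3,.7)),key=lambda g:g.cost)
p=g.x;print(p,np.degrees(p[2]),g.fun.round(1))
ex=np.array([[-18,216,274]])
for nm,H in (("handle",[[-53,190,270]]),("corner",ex)):
  for a in (0,.03,.06,.1):print(nm,a,proj("top",door(p,a,H)),proj("side",door(p,a,H)))
print("grip",door(p,0,[[-53,190,240]]),"hinge",door(p,0,[[0,0,250]]))
E
```

```text
[566.4933593  182.14525693   1.31407786] 75.29111525529217 [ 0.6 -0.5  1.3 -1.6 -0.3 -0.2 -0.8 -1.2 -1.3 -1.1  0.9 -0.5 -1.5  2.1
 -1.6 -0.7]
handle 0 [[254.93522272 232.28607311]] [[237.04604327 168.38182324]]
handle 0.03 [[257.19466926 232.20986281]] [[238.03797435 169.7331496 ]]
handle 0.06 [[259.45069077 232.0661167 ]] [[239.1080237  171.07276493]]
handle 0.1 [[262.44970297 231.76967358]] [[240.65576192 172.83795676]]
corner 0 [[239.35467951 238.44177641]] [[224.34516735 159.62227635]]
corner 0.03 [[241.81854775 238.82650026]] [[224.86199166 161.15895637]]
corner 0.06 [[244.29351196 239.13718225]] [[225.46512149 162.69446159]]
corner 0.1 [[247.60665086 239.43574147]] [[226.40441808 164.73720823]]
grip [[440.46157137  24.99568349 240.        ]] hinge [[637.69208623  28.0162808  250.        ]]
```

```bash
cat >> h.py <<'E'
P0=np.array([566.49,182.15,1.31408])
def plan(way,hand,start=None):
    """way: list of (x,y,z,yaw_deg,nrows); prints rows from the measured pose (tool down)"""
    from bench import sense
    s=sense();x=np.array(s["tool_pos"]);y=float(s["tcp_rot"][2])
    if start is not None: x=np.array(start[:3],float);y=start[3]
    for w in way:
        n=w[4];d=(np.array(w[:3])-x)/n;dy=((w[3]-y+180)%360-180)/n;rows=[]
        for k in range(n):
            c,q=np.cos(np.radians(y)),np.sin(np.radians(y))
            t=[round(float(v),3)+0. for v in np.array([c*d[0]+q*d[1],q*d[0]-c*d[1],-d[2]])/100]
            wz=round(-dy/60,3);rows.append(f"{t[0]:g} {t[1]:g} {t[2]:g} 0 0 {wz:g} {hand}")
            # replay rounding
            x=x+100*np.array([c*t[0]+q*t[1],q*t[0]-c*t[1],-t[2]]);y-=60*wz
        for i in range(0,n,5):print("; ".join(rows[i:i+5]))
        print("->",x.round(1),round(y,2))
def tilt():
    from bench import sense
    s=sense();print({k:np.round(s[k],2).tolist() for k in("time","tool_pos","tcp_rot","ft_force","finger_gap","joint_pos")})
E
python3 - <<'E'
from h import *
from scipy.optimize import fsolve
for n,uv,z in (("bowl",(372,177),65),("roll",(401,215),220),("box",(374,275),75),("cup",(166,254),110)):
    print(n,fsolve(lambda q:proj("top",[[q[0],q[1],z]])[0]-uv,[400,0]).round())
plan([(171,575,520,163.4,2),(440,25,480,75.3,14)],-1)
E
```

```text
bowl [ 625. -326.]
roll [ 490. -373.]
box [ 328. -322.]
cup [391. 289.]
0.002 0 -0.581 0 0 -0 -1; 0.002 0 -0.581 0 0 -0 -1
-> [171.  574.9 520. ] 163.4
-0.296 -0.322 0.029 0 0 0.105 -1; -0.33 -0.287 0.029 0 0 0.105 -1; -0.359 -0.249 0.029 0 0 0.105 -1; -0.385 -0.208 0.029 0 0 0.105 -1; -0.405 -0.165 0.029 0 0 0.105 -1
-0.421 -0.119 0.029 0 0 0.105 -1; -0.431 -0.072 0.029 0 0 0.105 -1; -0.437 -0.025 0.029 0 0 0.105 -1; -0.437 0.023 0.029 0 0 0.105 -1; -0.431 0.071 0.029 0 0 0.105 -1
-0.421 0.118 0.029 0 0 0.105 -1; -0.406 0.164 0.029 0 0 0.105 -1; -0.385 0.207 0.029 0 0 0.105 -1; -0.36 0.248 0.029 0 0 0.105 -1
-> [439.9  24.9 479.4] 75.2
```

```bash
python3 -m jog '0 0 -0.58 0 0 0 -1; 0 0 -0.58 0 0 0 -1; -0.3 -0.32 0.03 0 0 0.105 -1; -0.33 -0.29 0.03 0 0 0.105 -1; -0.36 -0.25 0.03 0 0 0.105 -1'
python3 -m jog '-0.385 -0.21 0.03 0 0 0.105 -1; -0.405 -0.165 0.03 0 0 0.105 -1; -0.42 -0.12 0.03 0 0 0.105 -1; -0.43 -0.07 0.03 0 0 0.105 -1; -0.435 -0.025 0.03 0 0 0.105 -1'
python3 -m jog '-0.435 0.025 0.03 0 0 0.105 -1; -0.43 0.07 0.03 0 0 0.105 -1; -0.42 0.12 0.03 0 0 0.105 -1; -0.405 0.165 0.03 0 0 0.105 -1; -0.385 0.205 0.03 0 0 0.105 -1'
python3 -m jog '-0.36 0.25 0.03 0 0 0.105 -1; 0 0 0 0 0 0 -1'
python3 - <<'E'
from h import *
from bench import *
import cv2
s=snapshot("wrist");cv2.imwrite("pics/w1.png",cv2.cvtColor(s["img"],cv2.COLOR_RGB2BGR))
np.savez("w1.npz",E=s["extrinsics"],K=[s["fx"],s["cx"],s["cy"]]);tilt()
CAM["w"]=(s["fx"],s["cx"],s["cy"],np.array(s["extrinsics"])[:3])
print("handle top",proj("w",door(P0,0,[[-53,190,270]])),"corner",proj("w",cup(P0,[[-130,110,280]])),"doorcorner",proj("w",door(P0,0,[[-18,216,274],[0,216,274],[-18,0,274]])))
E
```

```text
time: 0.72
tool_pos: [229.7, 455.6, 511.2]
tcp_rot: [-180.0, 0.0, 144.3]
ft_force: [1.4, -0.6, -0.7]
finger_gap: 85.6
grip_force: 0.0
time: 1.35
tool_pos: [325.6, 259.2, 496.3]
tcp_rot: [-180.0, 0.0, 112.8]
ft_force: [1.0, 0.3, 1.2]
finger_gap: 85.6
grip_force: 0.0
time: 1.98
tool_pos: [421.7, 63.3, 481.3]
tcp_rot: [-180.0, -0.0, 81.3]
ft_force: [0.3, 1.0, 0.3]
finger_gap: 85.4
grip_force: 0.0
time: 2.22
tool_pos: [441.3, 23.1, 477.6]
tcp_rot: [-179.9, 0.1, 74.9]
ft_force: [-0.8, 0.2, 0.1]
finger_gap: 85.4
grip_force: 0.0
{'time': 2.28, 'tool_pos': [440.93, 24.37, 477.95], 'tcp_rot': [-179.9, 0.01, 75.06], 'ft_force': [-0.99, 0.94, -0.2], 'finger_gap': 85.5, 'joint_pos': [-3.5, -18.62, 102.12, 0.01, 96.6, 11.44]}
handle top [[276.44615462 241.76882855]] corner [[219.53741334 149.72868765]] doorcorner [[227.30869675 184.21903508]
 [225.51458317 150.32251496]
 [631.91904707 181.86907016]]
```

View pics/w1.png

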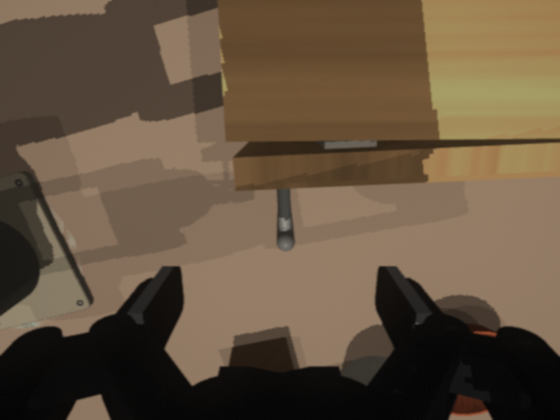

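The wrist view shows the handle's top end at (286,245), the door's outer corner at (236,189) and the cupboard top's corner at (224,140). The cupboard's front edge runs along row 140 and the door edge is slightly oblique. I'll refine the pose and door angle from these.

```bash
cat > fit.py <<'E'
from h import *
w=np.load("w1.npz");CAM["w"]=(*w["K"],w["E"][:3])
C=np.array([[130,-270,280],[-130,-270,280],[-130,110,280],[130,110,280]])
T=np.array([[174.6,77],[267.4,101.8],[232.2,237.4],[136.2,213.4]]);S=np.array([[346.3,90.1],[373.9,136.9],[224.1,151],[216.1,102]])
def r(p):
    h=[[-53,190,270]];k=[[-18,216,274],[-18,60,274]]
    dw=proj("w",door(p,p[3],k))
    e=proj("w",cup(p,[[-130,-60,280]]))[0]
    return np.r_[(proj("top",cup(p,C))-T).ravel(),(proj("side",cup(p,C))-S).ravel(),
     proj("top",door(p,p[3],h))[0]-[257.8,235],proj("side",door(p,p[3],h))[0]-[238.2,166.3],
     (proj("w",door(p,p[3],h))[0]-[286,244])/2,(dw[0]-[236,189])/2,(dw[1,1]-(189-10/324*(dw[1,0]-236)))/2,(proj("w",cup(p,[[-130,110,280]]))[0]-[225,140])/2,(e[1]-140)/2]
g=least_squares(r,[*P0,0],x_scale=[100,100,1,1],loss="soft_l1");print(g.x.round(4),r(g.x).round(1))
print("grip",door(g.x,g.x[3],[[-53,190,240]]).round(1),"door dir deg",np.degrees(g.x[2]+g.x[3])+90)
E
python3 fit.py
```

```text
[5.701995e+02 1.847264e+02 1.312800e+00 2.910000e-02] [-0.2 -1.8  0.5 -2.8 -1.3 -1.6 -1.8 -2.7 -0.5 -1.7  1.5 -1.2 -0.5  1.2
 -0.6 -1.4 -1.7 -4.1  0.8  2.4 -1.   0.5 -1.1  0.1 -0.3 -0.2  1.2  0.4]
grip [[444.1  22.  240. ]] door dir deg 166.88893627973783
```

```bash
sed -i 's/^P0=.*/P0=np.array([570.2,184.73,1.3128])/' h.py; python3 - <<'E'
from h import *
plan([(444,22,395,76.9,4)],-1)
E
```

```text
-0.004 0.009 0.207 0 0 -0.008 -1; -0.004 0.009 0.207 0 0 -0.008 -1; -0.004 0.009 0.207 0 0 -0.008 -1; -0.004 0.009 0.207 0 0 -0.008 -1
-> [444.   21.9 395.2] 76.98
```

```bash
python3 -m jog '-0.004 0.01 0.21 0 0 -0.008 -1; -0.004 0.01 0.21 0 0 -0.008 -1; -0.004 0.01 0.21 0 0 -0.008 -1; -0.004 0.01 0.2 0 0 -0.008 -1; 0 0 0 0 0 0 0' 20
python3 -m jog '0 0 0 0 0 0 1; 0 0 0 0 0 0 1; 0 0 0 0 0 0 1; 0 0 0 0 0 0 1' 20
```

```text
time: 2.9
tool_pos: [443.4, 23.9, 394.1]
tcp_rot: [-179.8, 0.0, 77.2]
ft_force: [0.7, -0.1, -0.5]
finger_gap: 69.8
grip_force: 0.0
time: 3.4
tool_pos: [444.4, 22.9, 396.5]
tcp_rot: [179.9, -0.0, 77.1]
ft_force: [-0.5, -0.4, 3.3]
finger_gap: 10.3
grip_force: 21.1
```

```bash
python3 - <<'E'
from h import *
from bench import *
import cv2
s=snapshot("wrist");cv2.imwrite("pics/w2.png",cv2.cvtColor(s["img"],cv2.COLOR_RGB2BGR));tilt()
t=sense();x=t["tool_pos"]
H=door(P0,0,[[0,0,250]])[0]
d=x[:2]-H[:2];print(H,np.hypot(*d),np.degrees(np.arctan2(d[1],d[0])))
a0=.029
start=(*x,t["tcp_rot"][2])
for da in (.1,.16,.2,.22,.24):
    c,s_=np.cos(da),np.sin(da);q=H[:2]+np.array([c*d[0]-s_*d[1],s_*d[0]+c*d[1]]);print(da,q.round(1))
way=[]
for da in (.06,.12,.18):
    c,s_=np.cos(da),np.sin(da);q=H[:2]+np.array([c*d[0]-s_*d[1],s_*d[0]+c*d[1]]);way.append((*q,x[2],start[3]+np.degrees(da),2))
plan(way,1)
E
```

```text
{'time': 3.45, 'tool_pos': [444.47, 22.89, 396.52], 'tcp_rot': [179.92, -0.02, 77.11], 'ft_force': [0.53, 0.73, 4.57], 'finger_gap': 10.34, 'joint_pos': [-3.66, -17.14, 109.35, 0.01, 87.71, 9.23]}
[641.2017138   30.51016782 250.        ] 196.88208810089694 -177.78199707095828
0.1 [446.2   3.3]
0.16 [448.2  -8.4]
0.2 [449.9 -16. ]
0.22 [450.9 -19.9]
0.24 [451.9 -23.7]
-0.057 0.017 0 0 0 -0.029 1; -0.057 0.015 0 0 0 -0.029 1
-> [445.2  11.1 396.5] 80.59
-0.056 0.017 0 0 0 -0.028 1; -0.057 0.016 0 0 0 -0.028 1
-> [446.8  -0.6 396.5] 83.95
-0.057 0.017 0 0 0 -0.029 1; -0.057 0.015 0 0 0 -0.029 1
-> [449.  -12.2 396.5] 87.43
```

Gripped: the 10.3 mm gap matches the bar, and the radius of 196.9 mm matches the 197.3 mm expected. Now I'll draw the door out along its arc.

```bash
python3 -m jog '-0.057 0.016 0 0 0 -0.029 1; -0.057 0.016 0 0 0 -0.029 1; -0.057 0.016 0 0 0 -0.029 1; -0.057 0.016 0 0 0 -0.029 1; -0.057 0.016 0 0 0 -0.029 1'; python3 -m jog '-0.057 0.016 0 0 0 -0.029 1; -0.03 0.008 0 0 0 -0.015 1; 0 0 0 0 0 0 1'; python3 -m jog '-0.03 0.008 0 0 0 -0.015 1;-0.03 0.008 0 0 0 -0.015 1; 0 0 0 0 0 0 1'
```

```text
time: 4.08
tool_pos: [447.9, -6.7, 396.5]
tcp_rot: [179.9, -0.0, 85.9]
ft_force: [2.1, 2.0, 4.2]
finger_gap: 10.6
grip_force: 21.1
time: 4.45
tool_pos: [449.8, -15.5, 396.5]
tcp_rot: [179.9, 0.0, 88.4]
ft_force: [4.0, 0.3, 5.1]
finger_gap: 10.4
grip_force: 21.3
time: 4.82
tool_pos: [451.0, -20.1, 396.5]
tcp_rot: [179.9, -0.2, 90.3]
ft_force: [1.5, 10.8, 8.0]
finger_gap: 10.6
grip_force: 21.5
```

The wrist force has risen to 11 N and the handle position puts the door at 0.246 rad, so the latch has caught. Next I'll let go, rise and look.

```bash
python3 -m jog '0 0 0 0 0 0 1; 0.01 0 0 0 0 0 1; 0 0 0 0 0 0 -1; 0 0 0 0 0 0 -1; 0 0 0 0 0 0 -1'
python3 -m jog '0 0 -0.4 0 0 0 -1; 0 0 -0.4 0 0 0 -1; 0 0 -0.4 0 0 0 1; 0 0 0 0 0 0 1; 0 0 0 0 0 0 1'
python3 - <<'E'
from h import *
from bench import *
import cv2
s=snapshot("wrist");cv2.imwrite("pics/w3.png",cv2.cvtColor(s["img"],cv2.COLOR_RGB2BGR));tilt()
CAM["w"]=(s["fx"],s["cx"],s["cy"],np.array(s["extrinsics"])[:3]);np.savez("w3.npz",E=s["extrinsics"],K=[s["fx"],s["cx"],s["cy"]])
for a in(.23,.246,.26):print(a,"handle,corners,pad,barb",proj("w",door(P0,a,[[-53,190,270],[-18,216,274],[0,216,274],[20,150,248],[51,150,261]])).round(0).tolist(),"press",door(P0,a,[[16.5,150,248]]))
print("corner",proj("w",cup(P0,[[-130,110,280]])))
E
```

```text
time: 5.45
tool_pos: [450.6, -20.5, 395.2]
tcp_rot: [-179.9, 0.0, 90.2]
ft_force: [0.4, -0.7, -0.3]
finger_gap: 64.2
grip_force: 0.0
time: 6.08
tool_pos: [450.8, -20.4, 514.9]
tcp_rot: [-179.9, -0.0, 90.2]
ft_force: [1.0, 0.2, -1.1]
finger_gap: 32.3
grip_force: 0.0
{'time': 6.12, 'tool_pos': [450.71, -20.42, 514.24], 'tcp_rot': [-179.88, -0.02, 90.24], 'ft_force': [0.62, 0.46, 0.35], 'finger_gap': 24.06, 'joint_pos': [-9.11, -16.87, 96.98, -0.0, 100.01, -9.36]}
0.23 handle,corners,pad,barb [[277.0, 219.0], [238.0, 168.0], [238.0, 139.0], [339.0, 110.0], [346.0, 57.0]] press [[491.72237359  51.2026024  248.        ]]
0.246 handle,corners,pad,barb [[278.0, 223.0], [239.0, 173.0], [238.0, 145.0], [338.0, 113.0], [345.0, 61.0]] press [[491.41044171  48.80838642 248.        ]]
0.26 handle,corners,pad,barb [[279.0, 227.0], [239.0, 178.0], [238.0, 150.0], [337.0, 116.0], [343.0, 65.0]] press [[491.16895432  46.70958392 248.        ]]
corner [[243.34376966  48.82802713]]
```

View pics/w3.png

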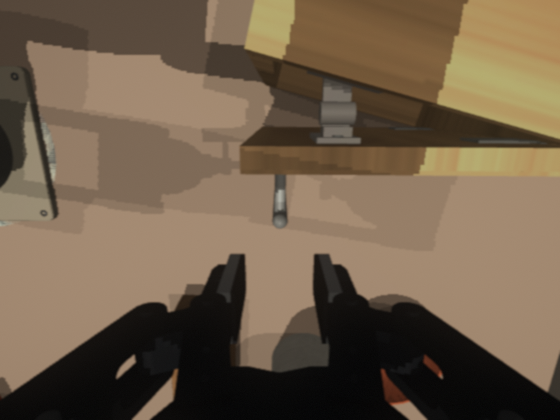

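The view matches the model: pad at (338,113), handle at (280,222), door corner at (241,174). The door is at the catch with the gap open. I'll move over the pad with the fingers shut.

```bash
python3 - <<'E'
from h import *
plan([(491.5,48.7,514,89.3,3),(491.5,48.7,430,89.3,4)],1)
E
```

```text
0.23 0.137 0.001 0 0 0.005 1; 0.231 0.136 0.001 0 0 0.005 1; 0.231 0.135 0.001 0 0 0.005 1
-> [491.6  48.7 513.9] 89.34
0 0 0.21 0 0 0 1; 0 0 0.21 0 0 0 1; 0 0 0.21 0 0 0 1; 0 0 0.21 0 0 0 1
-> [491.6  48.7 429.9] 89.34
```

```bash
python3 -m jog '0.23 0.136 0 0 0 0.005 1; 0.23 0.136 0 0 0 0.005 1; 0.23 0.136 0 0 0 0.005 1; 0 0 0 0 0 0 1; 0 0 0.21 0 0 0 1'; python3 -m jog '0 0 0.21 0 0 0 1; 0 0 0.2 0 0 0 1; 0 0 0.15 0 0 0 1; 0 0 0 0 0 0 1'; python3 -m jog '0 0 0.05 0 0 0 1; 0 0 0 0 0 0 1'
python3 - <<'E'
from h import *
from bench import *
import cv2
o=[]
for n in("wrist","top"):
    s=snapshot(n);i=cv2.cvtColor(s["img"],cv2.COLOR_RGB2BGR);o.append(cv2.resize(i[60:280,180:430] if n=="wrist" else i[130:270,160:320],(400,352)))
cv2.imwrite("pics/w4.png",np.hstack(o));tilt()
E
```

```text
time: 6.75
tool_pos: [491.7, 48.5, 494.8]
tcp_rot: [179.9, 0.0, 89.4]
ft_force: [0.2, -0.3, 0.2]
finger_gap: -0.1
grip_force: 0.0
time: 7.25
tool_pos: [491.2, 48.4, 437.1]
tcp_rot: [-179.8, 0.0, 89.3]
ft_force: [-0.4, -0.5, -0.3]
finger_gap: 0.2
grip_force: 0.0
time: 7.5
tool_pos: [491.8, 48.6, 434.0]
tcp_rot: [180.0, 0.0, 89.4]
ft_force: [-1.0, -0.7, 0.0]
finger_gap: 0.1
grip_force: 0.0
{'time': 7.6, 'tool_pos': [491.8, 48.64, 434.27], 'tcp_rot': [179.95, -0.0, 89.36], 'ft_force': [1.05, -0.12, 0.51], 'finger_gap': 0.07, 'joint_pos': [-0.3, -9.77, 99.21, 0.0, 90.51, 0.34]}
```

View pics/w4.png

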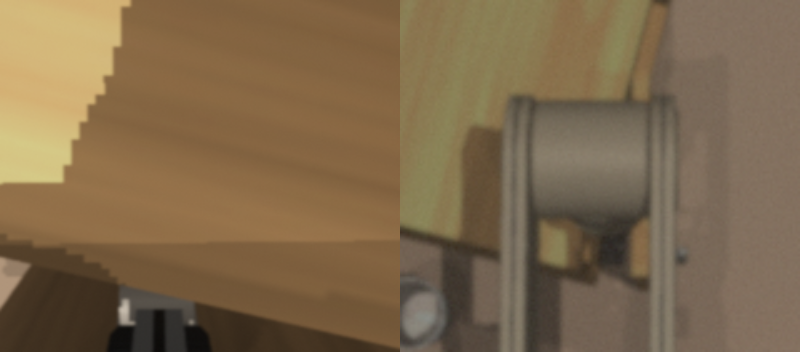

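The crop shows the fingertips inside the gap beside the white hook, with nothing touched. Now I'll press in small steps.

```bash
python3 -m jog '0 0 0.06 0 0 0 1; 0 0 0.06 0 0 0 1; 0 0 0 0 0 0 1'; python3 -m jog '0 0 0.03 0 0 0 1; 0 0 0 0 0 0 1;0 0 0 0 0 0 1';  python3 -m jog '0 0 0.02 0 0 0 1; 0 0 0 0 0 0 1;0 0 0 0 0 0 1'
```

```text
time: 7.98
tool_pos: [491.7, 48.6, 421.3]
tcp_rot: [-180.0, 0.0, 89.4]
ft_force: [0.2, -1.2, 1.5]
finger_gap: -0.1
grip_force: 0.6
time: 8.35
tool_pos: [491.7, 48.6, 419.0]
tcp_rot: [180.0, -0.0, 89.4]
ft_force: [-1.4, 1.1, 4.4]
finger_gap: -0.3
grip_force: 2.1
time: 8.72
tool_pos: [491.7, 48.5, 417.1]
tcp_rot: [180.0, 0.0, 89.4]
ft_force: [-2.4, 0.9, 6.3]
finger_gap: 0.1
grip_force: 2.9
```

```bash
python3 -m jog '0 0 0.025 0 0 0 1; 0 0 0 0 0 0 1; 0 0 0 0 0 0 1'; python3 -m jog '-0.06 -0.005 0 0 0 -0.038 1; -0.06 -0.005 0 0 0 -0.038 1; 0 0 0 0 0 0 1';  python3 -m jog '-0.06 -0.005 0 0 0 -0.038 1; -0.06 -0.005 0 0 0 -0.038 1; -0.06 -0.005 0 0 0 -0.038 1; 0 0 0 0 0 0 1'
python3 - <<'E'
from h import *
from bench import *
import cv2
o=[]
for n in("wrist","top"):
    s=snapshot(n);i=cv2.cvtColor(s["img"],cv2.COLOR_RGB2BGR);o.append(cv2.resize(i[0:420,100:520] if n=="wrist" else i[110:270,160:320],(400,400)))
cv2.imwrite("pics/w5.png",np.hstack(o));tilt()
E
```

```text
time: 9.1
tool_pos: [491.7, 48.6, 415.1]
tcp_rot: [180.0, 0.0, 89.4]
ft_force: [-4.1, -0.1, 7.7]
finger_gap: -0.0
grip_force: 4.2
time: 9.48
tool_pos: [490.8, 36.2, 415.1]
tcp_rot: [180.0, 0.0, 93.9]
ft_force: [-3.6, -0.9, 9.7]
finger_gap: -0.5
grip_force: 4.3
time: 9.98
tool_pos: [491.3, 18.0, 415.1]
tcp_rot: [180.0, 0.0, 100.8]
ft_force: [-2.9, -0.8, 8.1]
finger_gap: 0.1
grip_force: 4.3
{'time': 10.07, 'tool_pos': [491.25, 18.22, 415.09], 'tcp_rot': [179.96, 0.05, 100.73], 'ft_force': [-3.33, -1.33, 9.0], 'finger_gap': 0.01, 'joint_pos': [-3.84, -9.82, 101.24, -0.04, 88.53, -14.57]}
```

View pics/w5.png

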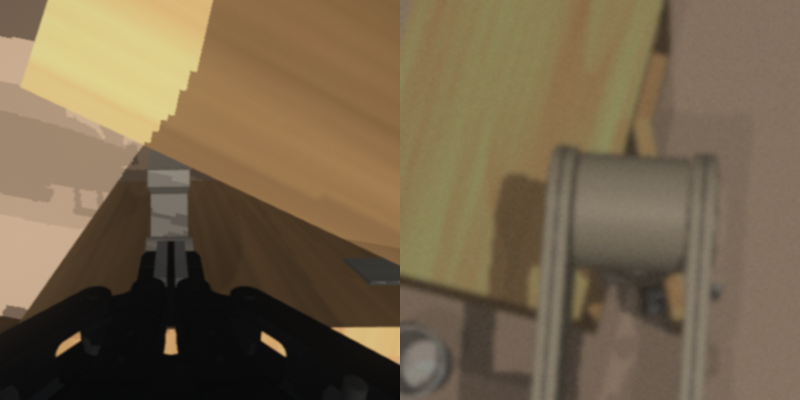

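The view shows the fingers still pressing the hook and the barb now passing under the catch. The door has followed to about 0.45 rad with low force, so I'll carry on along the arc.

```bash
for i in 1; do python3 -m jog '-0.09 -0.007 0 0 0 -0.057 1; -0.09 -0.007 0 0 0 -0.057 1; -0.09 -0.007 0 0 0 -0.057 1; -0.09 -0.007 0 0 0 -0.057 1; -0.09 -0.007 0 0 0 -0.057 1'; done; python3 -m jog '-0.09 -0.007 0 0 0 -0.057 1; -0.09 -0.007 0 0 0 -0.057 1; -0.09 -0.007 0 0 0 -0.057 1; -0.09 -0.007 0 0 0 -0.057 1; -0.09 -0.007 0 0 0 -0.057 1'
python3 -m jog '-0.09 -0.007 0 0 0 -0.057 1; -0.09 -0.007 0 0 0 -0.057 1; -0.09 -0.007 0 0 0 -0.057 1; -0.09 -0.007 0 0 0 -0.057 1; -0.09 -0.007 0 0 0 -0.057 1'
python3 - <<'E'
from h import *
from bench import *
import cv2
o=[]
for n in("wrist","top"):
    s=snapshot(n);i=cv2.cvtColor(s["img"],cv2.COLOR_RGB2BGR);o.append(cv2.resize(i[0:420,100:520] if n=="wrist" else i[60:280,130:350],(400,400)))
cv2.imwrite("pics/w6.png",np.hstack(o));tilt()
t=sense();d=t["tool_pos"][:2]-[641.2,30.5];print(np.hypot(*d),np.radians(t["tcp_rot"][2]-75.22))
E
```

```text
time: 10.7
tool_pos: [501.7, -25.6, 415.2]
tcp_rot: [179.9, 0.1, 118.0]
ft_force: [-1.6, 0.6, 7.3]
finger_gap: 0.1
grip_force: 3.9
time: 11.32
tool_pos: [524.6, -64.4, 415.3]
tcp_rot: [179.9, 0.1, 135.1]
ft_force: [-0.4, 0.1, 7.8]
finger_gap: 0.0
grip_force: 3.9
time: 11.95
tool_pos: [557.9, -94.5, 415.4]
tcp_rot: [179.9, 0.1, 152.2]
ft_force: [0.6, 3.1, 8.0]
finger_gap: -0.0
grip_force: 4.0
{'time': 12.05, 'tool_pos': [558.24, -94.82, 415.52], 'tcp_rot': [179.92, 0.19, 152.15], 'ft_force': [1.09, 1.34, 8.35], 'finger_gap': -0.15, 'joint_pos': [-14.84, 1.89, 90.02, 0.04, 87.88, -77.0]}
150.29500853009458 1.3427509367689388
```

View pics/w6.png

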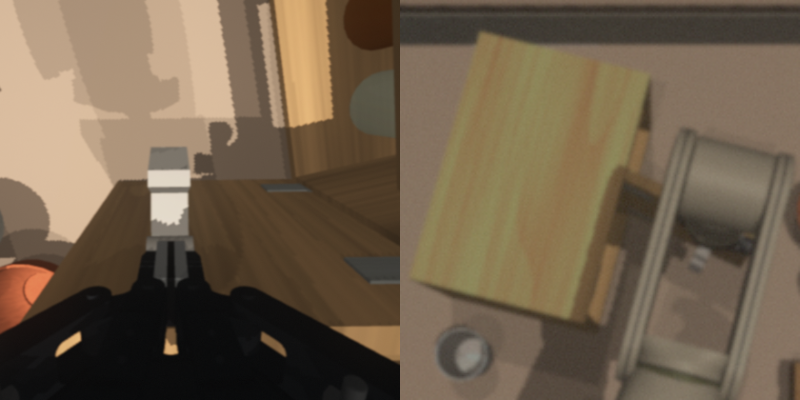

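The door is at about 1.34 rad with the fingers still on the hook. I'll go a little further, let it settle, then lift straight up and clear.

```bash
python3 -m jog '-0.09 -0.007 0 0 0 -0.057 1; -0.09 -0.007 0 0 0 -0.057 1; 0 0 0 0 0 0 1; 0 0 0 0 0 0 1; 0 0 -0.03 0 0 0 1'; python3 -m jog '0 0 -0.04 0 0 0 1; 0.02 0 -0.1 0 0 0 1; 0 0 -0.4 0 0 0 1; 0 0 -0.4 0 0 0 1; 0 0 -0.2 0 0 0 1'; python3 -m jog '0 0 0 0 0 0 1; 0 0 0 0 0 0 1'
python3 - <<'E'
from h import *
from bench import *
import cv2
s=snapshot("wrist");o=[cv2.resize(s["img"],(400,300))]
o.append(cv2.resize(snapshot("side")["img"],(400,300)))
cv2.imwrite("pics/w7.png",cv2.cvtColor(np.hstack(o),cv2.COLOR_RGB2BGR));tilt()
CAM["w"]=(s["fx"],s["cx"],s["cy"],np.array(s["extrinsics"])[:3])
for a in(1.3,1.4,1.5):print(a,"pad,barb,corner",(proj("w",door(P0,a,[[20,150,248],[51,150,261],[0,216,274]]))*[400/560,300/420]).round(0).tolist())
E
```

```text
time: 12.68
tool_pos: [573.2, -103.5, 418.0]
tcp_rot: [179.9, 0.1, 158.9]
ft_force: [1.3, 1.9, 4.3]
finger_gap: 0.1
grip_force: 2.0
time: 13.3
tool_pos: [570.6, -103.2, 534.2]
tcp_rot: [-180.0, 0.2, 158.9]
ft_force: [0.9, -0.6, -1.4]
finger_gap: 0.2
grip_force: 0.0
time: 13.55
tool_pos: [570.7, -103.1, 529.7]
tcp_rot: [-180.0, -0.1, 158.9]
ft_force: [-0.2, 0.1, -0.0]
finger_gap: 0.0
grip_force: 0.0
{'time': 13.65, 'tool_pos': [570.71, -103.07, 529.24], 'tcp_rot': [-179.98, -0.17, 158.89], 'ft_force': [-0.09, 0.78, -0.63], 'finger_gap': 0.1, 'joint_pos': [-15.3, 3.49, 76.64, -0.0, 100.04, -84.19]}
1.3 pad,barb,corner [[203.0, 125.0], [209.0, 97.0], [134.0, 139.0]]
1.4 pad,barb,corner [[200.0, 138.0], [202.0, 111.0], [134.0, 160.0]]
1.5 pad,barb,corner [[198.0, 151.0], [197.0, 126.0], [135.0, 179.0]]
```

View pics/w7.png

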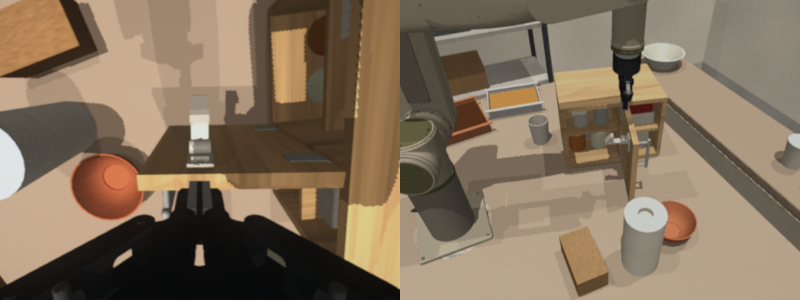

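The view shows the door at about 1.46 rad with the hook free and up, the arm clear, and the cup, bowl, roll and box where they stood.

```bash
python3 -c "
from bench import *
print(hand_in())"
```

```text
the job is handed in; nothing more can be done
None
```

I opened the door past the catch with the hook held down and left it standing at about 1.46 rad, hook released and gripper clear; in the last picture the other objects looked unmoved. The job is handed in, but no verdict came back.

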